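# Load a sample carrier under a sprung clamp held open by a bottle

### The arm

A 6-joint arm with a two-finger parallel gripper is mounted at the origin on a cart in front of the work surface, level with it; the furniture and walls round the work are solid. World frame = base frame: x ahead of the robot, y to its left, z up, the work surface at z = 0. Lengths are in m, angles in rad, forces in N, time in s.
With the tool pointing down it reaches from about 0.35 to 0.925 m from the base axis. Payload 6.4 kg.
Tool frame: the origin (TCP) lies at the very end of the fingers, on their centre line; the grasp point (between the pads) lies 19 mm behind it; z points along the fingers, y is the line along which they close (so a half turn about z gives the same grasp; the last joint's range is limited). The gripper opens to 85 mm and grips with 20 to 120 N. Pads are 22 mm wide; open, the fingers measure 114 mm over their backs; the gripper's body (76 mm by 85 mm) begins 54 mm behind the grasp point. The pads swing forward as they close: fully open they stand 13 mm farther back than shut.
Start: joints at [0.946, 0.245, 1.558, -0, 1.339, -0.174], TCP at [0.283, 0.585, 0.231] pointing down, gripper open.
Joint ranges: [-3.13, 3.13], [-1.02, 2.26], [0.13, 2.54], [-0.95, 4.09], [0.21, 2.88], [-2.74, 2.74]. Speed limits (rad/s): [2.57, 2.57, 3.14, 3.14, 3.14, 3.14].

### API

Orientations are given as a unit quaternion [w, x, y, z].
In Python, from workcell import arm gives the robot as it stands.
- The arm moves only by the shell command python3 -m inch 'ROWS' [FORCE]. ROWS is JSON, a list of rows, each an object with "hand": the opening, from 0 (shut) to 1 (fully open); "translation": the shift along the tool's x, y, z in mm, a list of three; "twist": the turn, a rotation vector about the tool's x, y, z in rad, a list of three. In form: [{"hand": hand, "translation": [tx, ty, tz], "twist": [wx, wy, wz]}, ...]. A call has 1 to 10 rows; each row is the pose to reach, as a shift and turn from the pose commanded when the call began, along the tool's axes at that moment; what a row does not reach only later rows make up. A row lasts 1/10 s, in which the tool goes at most 50 mm and 8.59 degrees, less where a joint would pass 70% of its speed; a pose out of reach is approached as far as the arm can. A call with a gripper value outside its range is refused whole. The fingers move at their own pace and stop on an object; FORCE is the grip in N (left out, the last holds). Time passes only in rows, so rows that repeat a pose let the fingers close. It gives the time, the measured TCP pose, the force, the opening and the grip force at its end, in the units of the state.
- arm.sense(): the state, without advancing time (a new reading comes with each control period).
- arm.read_camera(name): name is "scene" or "top"; returns a dict with "image" (480x640x3 uint8, red, green, blue), "range_z" (480x640 float32, m along the optical axis (not along the pixel's ray), 0 where there is no reading), "vertical_fov" (degrees; the focal length in pixels is half the picture's height over the tangent of half this angle, whatever the lens; pixels are square), "cx", "cy" (the principal point, pixels), "k1" (the pictures are not rectified: a ray, as slopes to the right and down, at radius r is drawn at 1 + k1 r^2 times it, then the intrinsics apply), "position" and "attitude" of the camera in the world. Camera axes: x right, y up, looking along -z (the intrinsics and any distortion apply to the point x, -y, -z); pixel columns grow to the right and rows downward; lengths in m; the calibration is good to about 2 mm. A picture is of the moment at which its call begins.
- arm.finish_job(): hands the job in; it is judged then, once.
The state is a dict: "time_s": time; "qpos": joint angles; "joint_vel": joint speeds; "joint_efforts": joint torques, N m; "eef_pos": TCP position; "ee_rot": TCP orientation; "force": force on the tool from outside, world axes, zero at the start; "torque": the same for the moment, N m; "finger_gap": opening from 0.0 (shut) to 1.0 (fully open); "grasp_force": force on a finger pad.
Only numpy, scipy, OpenCV 4.12 (cv2) and the standard library are available. Lean on these libraries where they do the work, as an engineer would, in place of code of your own. Each camera call takes 0.05 s, during which the arm holds its last target. There are 200 camera calls.

### The job

Stand the large bottle on the pan at the tail of the spring clamp and let go, so that its weight holds the sprung arm open. Then draw the flat sample carrier out of its dock and slide it, broad head first, between the clamp's rails under the raised arm until it meets the stop. Last, lift the bottle off the pan and stand it upright on the bench, so that the arm closes on the carrier; leave the small bottle, the marker and the petri dish where they are.

Things in the scene. Friction and masses are not known exactly. Their poses are not given: they have to be found in the camera images.
- clamp: bare metal spring clamp fixed to the bench, base 290 x 84 x 6 mm. Origin on the bench under the arm's pivot, +x along the base to the open mouth. In its frame: base from x -130 to +160 mm, bed top z 6 mm, pivot z 45 mm between two cheeks (top z 56), stop face at x 15 mm, low side rails (x 15 to 95 mm, top z 18) forming a channel
- clamp_arm (a joint): angle of the rocker arm, rad: 0 shut (roller jaw 4 mm above the bed), about 0.15 resting on a carrier's head, 0.32 fully open (stop; jaw about 26 mm above the bed, pan level). A spring shuts it (about 0.2 N m); the large bottle's weight on the pan opens it fully
- pan (a point): centre of the upper face of the arm's round tail pan (inner diameter 90 mm, rim 6 mm high), 80 mm from the pivot away from the mouth. Shut, it slopes 0.32 rad, outer side high (meets a bottle's outer edge first and can tilt it in fingers that pinch across the arm), this point 56 mm up; open it is level, 30 mm up, at clamp x -80 mm, y 0
- jaw (a point): lowest point of the rubber roller at the arm's front, about 65 mm from the pivot towards the mouth; presses on the carrier's head when the arm closes
- clamp_seat (a point): point on the bed, at clamp x 52.5 mm, y 0, z 6 mm, where the carrier's origin lies when it is fully home against the stop
- carrier: flat aluminium sample carrier, 14 mm thick, 0.16 kg: broad head 75 x 54 mm with a glass window, then a tongue 30 mm wide, 55 mm long. Origin on its underside at the head's middle, +x towards the tongue (head x -37.5 to 37.5 mm). At home its +x is the clamp's +x. It starts on the bench, tongue under the dock's roof, so only the head can be gripped
- carrier_tail (a point): middle of the free end of the carrier's tongue, at carrier x 92.5 mm, z 7 mm
- dock: low grey cover fixed to the bench, 62 x 56 x 25 mm, slot 36 mm wide and 19 mm high over the carrier's tongue. +x points to its closed back; open front at x -27 mm. The carrier starts with its origin at dock x -68 mm, same yaw, and must be drawn out 55 mm or more along dock -x before it is lifted
- bottle: the larger of two loose bottles: round white plastic bottle with red screw cap, 56 mm diameter, 105 mm high, about 0.55 kg, upright; origin at the centre of its underside, z up. Carry it clear of the fixed spectrophotometer, a big bench instrument that stands in the middle of the bench, about x 0.57 to 0.84 m, y -0.18 to 0.02 m, with a tilted screen at its back; pass in front of it
- small_bottle: the smaller loose bottle, brown, 48 mm diameter, 90 mm high, to be left alone; origin at the centre of its underside
- marker: felt marker 122 mm long, 14 mm thick, lying on the bench, to be left alone; origin under its middle
- petri: petri dish, 94 mm diameter, 14 mm high, to be left alone; origin under its middle
- clamp_mouth (a point): mouth of the channel on the bed, at clamp x 95 mm, y 0, z 6 mm. The channel runs from here to the stop and is 58 mm wide between rails 8 mm thick, so fingers do not fit beside the carrier's head in it; the rails flare outward to x 110 mm (about 69 mm apart). Beyond, to x 160 mm, the bed is an open apron
There are look-alikes about, which are no part of the job. What is shaped like the bottle but purple or turquoise is not meant.

How it is judged:
By the outcome, as a careful person would: the job done as asked, in the order asked, and still so for the second after the job is handed in, with the robot touching nothing.
It also fails if it takes over 72 s, if anything falls off the work surface, if the arm or the gripper's body presses on something with over 40 N, if the wrist force passes 120 N, or if a joint passes its speed limit or range.

## Working session

There is one attempt and no reset: what is moved stays moved. The work goes in short steps, Python scripts to look and compute and a shell command to move; the robot and the scene stay as the last step left them, time stands still between calls to the robot, and variables do not carry over. Pictures are saved under pics/ and viewed, at most 10 in all, crops included, and the job is handed in when it is done.

```bash
mkdir -p pics; ls; cat > h.py <<'E'
import numpy as np, cv2
from workcell import arm
from scipy.spatial.transform import Rotation as R
def quat(q): return R.from_quat([q[1],q[2],q[3],q[0]])
def att(a):
    a=np.array(a,float)
    return a if a.shape==(3,3) else quat(a).as_matrix()
def cam(n):
    c=arm.read_camera(n); c['f']=240/np.tan(np.radians(c['vertical_fov'])/2); c['Rm']=att(c['attitude']); return c
def rays(c,uv):
    uv=np.atleast_2d(np.array(uv,float))
    K=np.array([[c['f'],0,c['cx']],[0,c['f'],c['cy']],[0,0,1]])
    n=cv2.undistortPoints(uv[:,None],K,np.array([c['k1'],0,0,0,0.]))[:,0] 
    return np.c_[n[:,0],-n[:,1],-np.ones(len(n))]
def toplane(c,uv,z):
    d=rays(c,uv)@c['Rm'].T; p=np.array(c['position'])
    return p+d*((z-p[2])/d[:,2])[:,None]
def depth(c,uv):
    uv=np.atleast_2d(uv).astype(int); r=c['range_z'][uv[:,1],uv[:,0]]
    return np.array(c['position'])+(rays(c,uv)*r[:,None])@c['Rm'].T
def save(c,n): cv2.imwrite('pics/'+n,c['image'][:,:,::-1])
E
python3 - <<'E'
from h import *
s=arm.sense(); print(s)
for n in('scene','top'):
    c=cam(n); save(c,n+'1.png'); print(n,c['f'],c['cx'],c['cy'],c['k1'],c['position'],c['attitude'])
E
```

```text
pics
{'time_s': 0.0, 'qpos': array([ 9.45918153e-01,  2.45837343e-01,  1.55902259e+00,  3.47182938e-06,
        1.33868056e+00, -1.74105154e-01]), 'joint_vel': array([-0.00010161,  0.0003277 ,  0.00016453, -0.000894  ,  0.00067517,
        0.00156207]), 'joint_efforts': array([ 1.52313030e-03, -4.29516399e+01, -3.26127291e+01, -1.13952519e-04,
        5.43857561e-03,  8.50579681e-06]), 'eef_pos': array([0.28284595, 0.58461461, 0.23016082]), 'ee_rot': array([-3.80362104e-04,  2.23483398e-01,  9.74707250e-01, -8.96575141e-04]), 'force': array([ 0.78377245, -0.11540815, -0.31600354]), 'torque': array([-0.0787097 ,  0.04829942,  0.04346098]), 'grasp_force': 0.0, 'finger_gap': 0.9994638392081427}
scene 589.1290858042631 323.53220170968495 240.30938040876617 -0.0621501914410466 [-0.06762084 -0.77196283  0.71447031] [ 0.81444529  0.45580622 -0.16425045 -0.31928255]
top 513.2379880416734 316.69855853095004 235.98438260175283 0.027655871528916135 [ 0.41539182 -0.00380789  1.24358879] [-0.70314611 -0.06097599  0.05742006  0.70609518]
```

View pics/scene1.png

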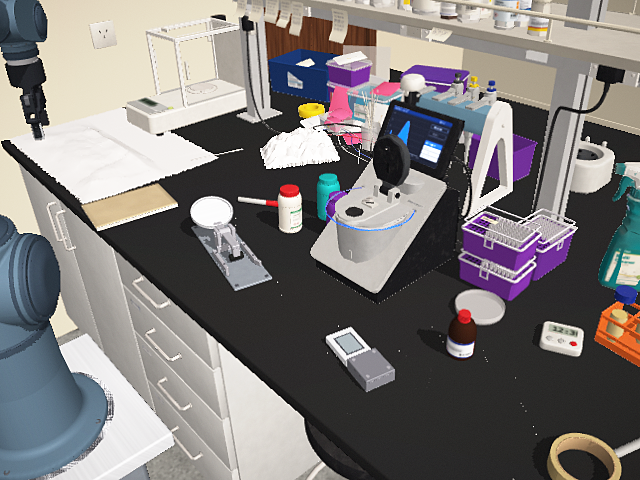

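View pics/top1.png

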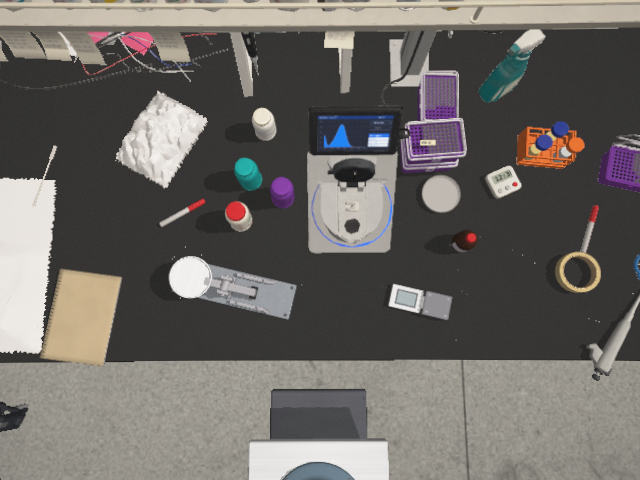

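The scene view shows the red-capped bottle at (289,208), the pan at (211,212) and the carrier head at (348,343). In the top view the same things are: cap (236,212), pan (190,278), clamp mouth end (293,302), carrier head (405,298), dock (436,304), small bottle (465,240) and petri dish (440,194).

```bash
python3 - <<'E'
from h import *
T=cam('top');S=cam('scene')
def cen(c,box,lo,hi):
    x0,x1,y0,y1=box; h=cv2.cvtColor(c['image'],cv2.COLOR_RGB2HSV)[y0:y1,x0:x1]
    m=cv2.inRange(h,np.array(lo),np.array(hi)); 
    n,l,st,_=cv2.connectedComponentsWithStats(m); k=1+np.argmax(st[1:,4])
    ct=cv2.findContours((l==k).astype(np.uint8),0,1)[0][0]; e=cv2.fitEllipse(ct)
    return np.array(e[0])+[x0,y0],e,st[k]
def tri(uT,uS):
    d1=(rays(T,uT)@T['Rm'].T)[0];d2=(rays(S,uS)@S['Rm'].T)[0];p1=np.array(T['position']);p2=np.array(S['position'])
    a=np.linalg.lstsq(np.c_[d1,-d2],p2-p1,rcond=None)[0]
    q1=p1+a[0]*d1;q2=p2+a[1]*d2; return (q1+q2)/2,np.linalg.norm(q1-q2)
rt=cen(T,(222,255,198,232),(0,150,60),(8,255,255));rs=cen(S,(270,305,178,205),(0,150,60),(8,255,255))
print('cap',rt,rs,tri(rt[0],rs[0]),toplane(T,rt[0],.105))
pt=cen(T,(160,215,252,302),(0,0,190),(180,60,255));ps=cen(S,(185,235,192,235),(0,0,190),(180,60,255))
print('pan',pt,ps,tri(pt[0],ps[0]))
# point clouds from the top range picture
def cloud(c,box):
    x0,x1,y0,y1=box; u,v=np.meshgrid(np.arange(x0,x1),np.arange(y0,y1)); uv=np.c_[u.ravel(),v.ravel()]
    p=depth(c,uv); return uv,p
for n,b in(('clamp',(160,310,250,330)),('carr',(375,465,275,328)),('bottle',(215,260,195,240)),('small',(445,485,220,260)),('petri',(415,465,170,218))):
    uv,p=cloud(T,b); z=p[:,2]*1000; h,e=np.histogram(z,np.arange(-10,120,4)); print(n,[(int(a),int(k)) for a,k in zip(e,h) if k>10])
    np.save(n+'.npy',p)
def rect(n,lo,hi,extra=lambda p:True):
    p=np.load(n+'.npy'); k=(p[:,2]>lo)&(p[:,2]<hi)
    r=cv2.minAreaRect((p[k,:2]*1000).astype(np.float32)); print(n,lo,hi,k.sum(),r,cv2.boxPoints(r).round(0).tolist(),'z',np.median(p[k,2]))
rect('clamp',.003,.0095);rect('carr',.010,.018);rect('carr',.020,.030)
I=T['image'][...,::-1]
a=cv2.resize(I[250:330,160:310],None,fx=4,fy=4,interpolation=2);b=cv2.resize(I[280:325,380:460],None,fx=4,fy=4,interpolation=2)
o=np.zeros((520,640,3),np.uint8);o[:320,:600]=a;o[330:510,:320]=b;cv2.imwrite('pics/crop1.png',o)
E
```

```text
cap (array([227.69989014, 210.18707085]), ((5.69989013671875, 12.187070846557617), (3.522846221923828, 7.965423107147217), 19.12171745300293), array([ 4,  8,  5, 10, 14], dtype=int32)) (array([293.70389366, 187.99034119]), ((23.703893661499023, 9.990341186523438), (5.843784332275391, 7.139072418212891), 9.315350532531738), array([21,  6,  7,  9, 19], dtype=int32)) (array([0.68045118, 0.19898765, 0.09293101]), np.float64(0.022795492282917183)) [[0.66839323 0.20332922 0.105     ]]
pan (array([190.18129539, 276.78305817]), ((30.18129539489746, 24.783058166503906), (40.67094421386719, 41.971797943115234), 68.97782897949219), array([   9,    4,   43,   42, 1344], dtype=int32)) (array([213.35762596, 214.11373901]), ((28.35762596130371, 22.113739013671875), (33.44215393066406, 46.81869888305664), 120.58993530273438), array([   5,    4,   45,   39, 1159], dtype=int32)) (array([0.52541222, 0.29551701, 0.04737317]), np.float64(0.006281091114781372))
clamp [(-10, 86), (-6, 1834), (-2, 4561), (2, 2335), (6, 843), (10, 102), (14, 152), (18, 119), (22, 36), (38, 16), (42, 187), (46, 415), (50, 356
[... 593 characters left out ...]
(-2, 645), (2, 161), (6, 111), (10, 566), (14, 449), (18, 45)]
clamp 0.003 0.0095 2376 ((496.79718017578125, 202.42807006835938), (363.4113464355469, 189.4957275390625), 89.71683502197266) [[401.0, 21.0], [591.0, 20.0], [592.0, 384.0], [403.0, 385.0]] z 0.005108817552064604
carr 0.01 0.018 659 ((464.16925048828125, -239.59234619140625), (139.3104705810547, 53.943702697753906), 75.53839874267578) [[421.0, -300.0], [473.0, -314.0], [508.0, -179.0], [455.0, -165.0]] z 0.013292357678192035
carr 0.02 0.03 609 ((455.2818298339844, -279.3091125488281), (64.39530181884766, 56.3945198059082), 76.84312438964844) [[420.0, -304.0], [475.0, -317.0], [490.0, -254.0], [435.0, -242.0]] z 0.02374126085223116
```

View pics/crop1.png

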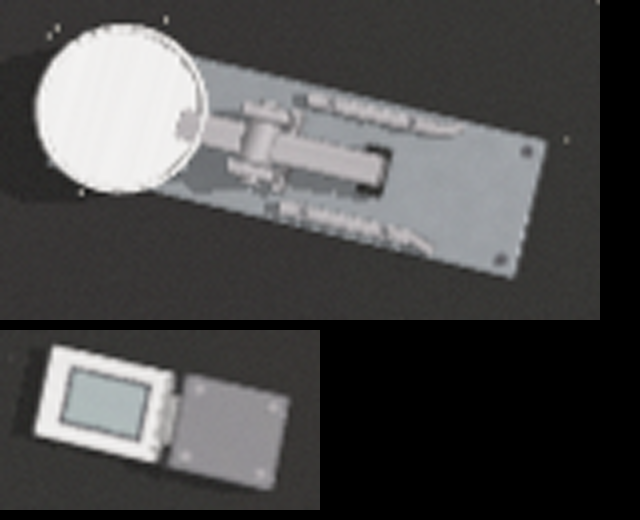

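The crop shows the base's mouth-end corners at crop pixels (546,140) and (514,277). Its long edges run from (210,58) and (180,195), and the carrier head corners are (55,346), (175,372), (157,462) and (35,435).

```bash
python3 - <<'E'
from h import *
T=cam('top');S=cam('scene')
cr=lambda a:np.array(a,float)/4+[159.6,249.6]
b=toplane(T,cr([(546,140),(514,277),(210,58),(180,195)]),.006)
print('base',b.round(4).tolist(),np.linalg.norm(b[0]-b[1]))
d1=b[0]-b[2];d2=b[1]-b[3];ax=d1/np.linalg.norm(d1)+d2/np.linalg.norm(d2);ax/=np.linalg.norm(ax)
yaw=np.arctan2(ax[1],ax[0]);e=b[0]-b[1];print('yaw',np.arctan2(d1[1],d1[0]),np.arctan2(d2[1],d2[0]),'end edge-90',np.arctan2(e[1],e[0])-np.pi/2)
o=(b[0]+b[1])/2-.160*ax; print('clamp origin',o,yaw,'pan open',o-.08*ax,'seat',o+.0525*ax)
c=toplane(T,(np.array([(55,346),(175,372),(157,462),(35,435)])-[0,330])/4+[379.6,279.6],.014)
print('head',c.mean(0),np.linalg.norm(c[0]-c[1]),np.linalg.norm(c[1]-c[2]),[np.arctan2(v[1],v[0]) for v in(c[1]-c[0],c[2]-c[3])])
p=np.load('bottle.npy');k=p[:,2]>.097;print('cap range',p[k].mean(0),np.median(p[k],0))
def redc(c,box):
    x0,x1,y0,y1=box;i=c['image'][y0:y1,x0:x1].astype(int);m=((i[...,0]>120)&(i[...,1]<80)).astype(np.uint8)
    n,l,st,ce=cv2.connectedComponentsWithStats(m);k=1+np.argmax(st[1:,4]);return ce[k]+[x0,y0],st[k]
a,sa=redc(T,(222,255,198,232));q,sq=redc(S,(270,305,178,205))
print(a,sa,q,sq,toplane(T,a,.102))
for uT,uS,n in((a,q,'cap'),):
    r1=(rays(T,uT)@T['Rm'].T)[0];r2=(rays(S,uS)@S['Rm'].T)[0];p1=np.array(T['position']);p2=np.array(S['position'])
    s=np.linalg.lstsq(np.c_[r1,-r2],p2-p1,rcond=None)[0];print(n,p1+s[0]*r1,p2+s[1]*r2)
for n in('small','petri'):
    p=np.load(n+'.npy');k=p[:,2]>(.08 if n=='small' else .008);print(n,p[k].mean(0))
s=arm.sense();print(quat(s['ee_rot']).as_matrix().round(3))
E
```

```text
base [[0.5064, 0.0521, 0.006], [0.4252, 0.0708, 0.006], [0.5569, 0.2557, 0.006], [0.4746, 0.2711, 0.006]] 0.0833565996629633
yaw -1.8139953481964477 -1.812696470209242 end edge-90 -1.797969764806485
clamp origin [0.50420948 0.21676936 0.006     ] -1.8133459092028448 pan open [0.52342375 0.29442767 0.006     ] seat [0.49160011 0.1658061  0.006     ]
head [ 0.47307411 -0.20952188  0.014     ] 0.07253308955665164 0.054418010023083836 [np.float64(-1.7886256504280662), np.float64(-1.7907982324170484)]
cap range [0.66250699 0.18214176 0.13144398] [0.66829873 0.18643856 0.10440246]
[235.09965636 210.71477663] [  4   3  20  20 291] [289.05769231 190.22596154] [ 10   6  19  13 208] [[0.66775689 0.18702016 0.102     ]]
cap [0.66895613 0.18792698 0.09657515] [0.67112003 0.1864031  0.09679878]
small [ 0.58628054 -0.31174324  0.21407379]
petri [ 0.72754639 -0.29950734  0.02532531]
[[-0.9    0.436 -0.   ]
 [ 0.436  0.9   -0.001]
 [ 0.    -0.001 -1.   ]]
```

```bash
cat >> h.py <<'E'
def plan(x,y,z,ang=None):
    s=arm.sense(); M=quat(s['ee_rot']).as_matrix(); t=M.T@(np.array([x,y,z])-s['eef_pos'])*1000
    a=np.arctan2(M[1,1],M[0,1]); Mt=M
    if ang is not None:
        c,n=np.cos(ang),np.sin(ang); Mt=np.array([[-n,c,0],[c,n,0],[0,0,-1.]])
        # tool y=(c,n,0), z down, x=y cross z
        yv=np.array([c,n,0]);zv=np.array([0,0,-1.]);Mt=np.c_[np.cross(yv,zv),yv,zv]
    print('shift',t.round(1),'twist',R.from_matrix(M.T@Mt).as_rotvec().round(3),'t',s['time_s'],'yang',a.round(3),'eef',s['eef_pos'].round(4),'F',s['force'].round(1),'gap',s['finger_gap'],'q6',s['qpos'][5])
E
python3 -c "
from h import *
plan(.668,.187,.17,1.328)"
```

```text
shift [-519.8 -190.4   61. ] twist [-0.001 -0.    -0.208] t 0.3 yang 1.12 eef [0.2831 0.5849 0.2309] F [-1.9  0.2  0.2] gap 1.0018808428366361 q6 -0.17410375939963477
```

```bash
python3 -m inch '[{"hand":1,"translation":[-520,-190,61],"twist":[0,0,-0.208]},{"hand":1,"translation":[-520,-190,61],"twist":[0,0,-0.208]},{"hand":1,"translation":[-520,-190,61],"twist":[0,0,-0.208]},{"hand":1,"translation":[-520,-190,61],"twist":[0,0,-0.208]},{"hand":1,"translation":[-520,-190,61],"twist":[0,0,-0.208]},{"hand":1,"translation":[-520,-190,61],"twist":[0,0,-0.208]},{"hand":1,"translation":[-520,-190,61],"twist":[0,0,-0.208]},{"hand":1,"translation":[-520,-190,61],"twist":[0,0,-0.208]},{"hand":1,"translation":[-520,-190,61],"twist":[0,0,-0.208]},{"hand":1,"translation":[-520,-190,61],"twist":[0,0,-0.208]}]' 60
python3 -c "
from h import *
plan(.668,.187,.17,1.328)"
```

```text
time_s: 1.3
eef_pos: [0.6291, 0.2277, 0.1765]
ee_rot: [0.0, 0.121, 0.993, 0.0]
force: [-0.4, 0.8, 0.5]
finger_gap: 1.0
grasp_force: 0.0
shift [-47.6 -30.2   6.5] twist [ 0.  0. -0.] t 1.3 yang 1.328 eef [0.6291 0.2277 0.1765] F [-0.4  0.8  0.5] gap 0.9998446061337303 q6 -1.14970842617296
```

```bash
python3 -m inch '[{"hand":1,"translation":[-48,-30,6],"twist":[0,0,0]},{"hand":1,"translation":[-48,-30,6],"twist":[0,0,0]},{"hand":1,"translation":[-48,-30,6],"twist":[0,0,0]},{"hand":1,"translation":[-48,-30,6],"twist":[0,0,0]}]'
python3 - <<'E'
from h import *
plan(.668,.187,.045,1.328)
T=cam('top');S=cam('scene');I=T['image'][130:260,190:350,::-1];J=S['image'][130:250,220:380,::-1]
cv2.imwrite('pics/b1.png',np.vstack([cv2.resize(I,None,fx=2.4,fy=2.4),cv2.resize(J,None,fx=2.4,fy=2.4)])[:600])
E
```

```text
time_s: 1.7
eef_pos: [0.6666, 0.1896, 0.1706]
ee_rot: [-0.0, 0.121, 0.993, 0.0]
force: [-0.0, 0.5, -0.0]
finger_gap: 1.0
grasp_force: 0.0
shift [ -2.1  -2.2 125.6] twist [ 0.    -0.001  0.001] t 1.7 yang 1.329 eef [0.6666 0.1896 0.1706] F [-0.   0.5 -0. ] gap 1.0004175166748526 q6 -1.2150214135277178
```

View pics/b1.png

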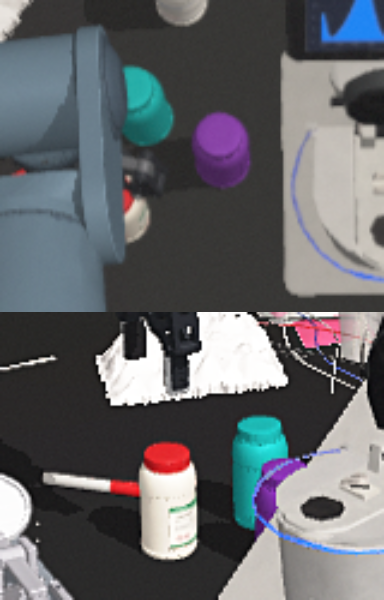

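The gripper stands above the red-capped bottle. In the crop the turquoise bottle is at (140,105), the purple one is clear of the fingers, and the marker tip lies to the left of the bottle.

```bash
python3 -m inch '[{"hand":1,"translation":[0,0,45],"twist":[0,0,0]},{"hand":1,"translation":[0,0,90],"twist":[0,0,0]},{"hand":1,"translation":[0,0,126],"twist":[0,0,0]},{"hand":1,"translation":[0,0,126],"twist":[0,0,0]},{"hand":0,"translation":[0,0,126],"twist":[0,0,0]},{"hand":0,"translation":[0,0,126],"twist":[0,0,0]},{"hand":0,"translation":[0,0,126],"twist":[0,0,0]},{"hand":0,"translation":[0,0,126],"twist":[0,0,0]},{"hand":0,"translation":[0,0,126],"twist":[0,0,0]},{"hand":0,"translation":[0,0,126],"twist":[0,0,0]}]' 60
python3 -c "
from h import *
plan(.668,.187,.17,1.328)"
```

```text
time_s: 2.8
eef_pos: [0.6693, 0.189, 0.0489]
ee_rot: [0.002, 0.121, 0.993, 0.001]
force: [-2.4, -2.1, 7.3]
finger_gap: 0.628
grasp_force: 63.5
shift [   0.3   -2.  -121.1] twist [0.002 0.005 0.   ] t 2.8 yang 1.328 eef [0.6693 0.189  0.0489] F [-2.4 -2.1  7.3] gap 0.6281240900338592 q6 -1.2154899057609596
```

```bash
python3 -m inch '[{"hand":0,"translation":[0,0,-40],"twist":[0,0,0]},{"hand":0,"translation":[0,0,-80],"twist":[0,0,0]},{"hand":0,"translation":[0,0,-120],"twist":[0,0,0]},{"hand":0,"translation":[0,0,-120],"twist":[0,0,0]}]'
python3 -c "
from h import *
plan(.5234,.2944,.17,1.328)"
```

```text
time_s: 3.2
eef_pos: [0.6715, 0.1895, 0.1736]
ee_rot: [0.007, 0.121, 0.993, 0.002]
force: [1.5, 0.3, -4.8]
finger_gap: 0.625
grasp_force: 67.6
shift [169.   66.2   1.6] twist [0.006 0.014 0.   ] t 3.2 yang 1.328 eef [0.6715 0.1895 0.1736] F [ 1.5  0.3 -4.8] gap 0.6246590314580266 q6 -1.2153963457067078
```

```bash
python3 -m inch '[{"hand":0,"translation":[40,15.5,0],"twist":[0,0,0]},{"hand":0,"translation":[80,31,0],"twist":[0,0,0]},{"hand":0,"translation":[120,47,0],"twist":[0,0,0]},{"hand":0,"translation":[150,58,0],"twist":[0,0,0]},{"hand":0,"translation":[168,66,0],"twist":[0,0,0]},{"hand":0,"translation":[168,66,0],"twist":[0,0,0]},{"hand":0,"translation":[168,66,0],"twist":[0,0,0]},{"hand":0,"translation":[168,66,0],"twist":[0,0,0]}]'
python3 - <<'E'
from h import *
plan(.5234,.2944,.08,1.328)
S=cam('scene');J=S['image'][120:300,140:340,::-1]
cv2.imwrite('pics/b2.png',cv2.resize(J,None,fx=3,fy=3))
E
```

```text
time_s: 4.0
eef_pos: [0.5208, 0.2926, 0.1644]
ee_rot: [0.0, 0.122, 0.993, -0.0]
force: [0.6, 0.0, -6.1]
finger_gap: 0.627
grasp_force: 67.4
shift [-2.   2.4 84.4] twist [-0.     0.    -0.001] t 4.0 yang 1.327 eef [0.5208 0.2926 0.1644] F [ 0.6  0.  -6.1] gap 0.6268486737143993 q6 -1.004510259188692
```

View pics/b2.png

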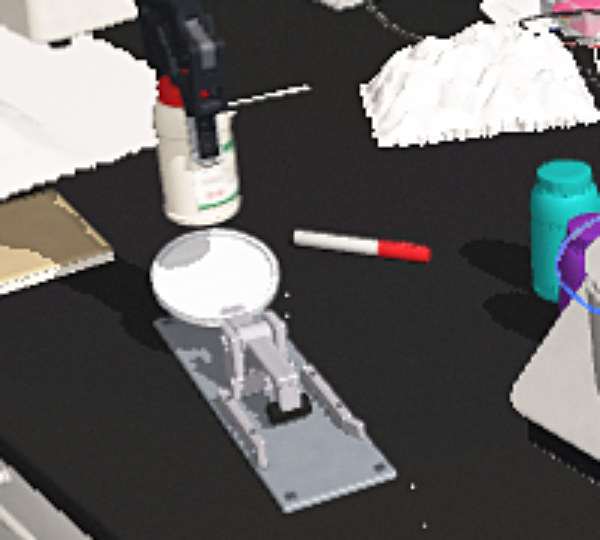

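The bottle hangs upright over the pan, with its shadow on the pan at crop (210,255).

```bash
python3 -m inch '[{"hand":0,"translation":[-2,2,30],"twist":[0,0,0]},{"hand":0,"translation":[-2,2,40],"twist":[0,0,0]},{"hand":0,"translation":[-2,2,48],"twist":[0,0,0]},{"hand":0,"translation":[-2,2,54],"twist":[0,0,0]},{"hand":0,"translation":[-2,2,60],"twist":[0,0,0]},{"hand":0,"translation":[-2,2,66],"twist":[0,0,0]},{"hand":0,"translation":[-2,2,72],"twist":[0,0,0]},{"hand":0,"translation":[-2,2,78],"twist":[0,0,0]},{"hand":0,"translation":[-2,2,82],"twist":[0,0,0]},{"hand":0,"translation":[-2,2,82],"twist":[0,0,0]}]'
python3 -c "
from h import *
plan(.5234,.2944,.08,1.328)"
```

```text
time_s: 5.05
eef_pos: [0.5224, 0.2945, 0.0822]
ee_rot: [-0.0, 0.121, 0.993, -0.0]
force: [-0.5, -1.3, -5.0]
finger_gap: 0.624
grasp_force: 67.6
shift [-1.   0.2  2.2] twist [-0. -0. -0.] t 5.05 yang 1.328 eef [0.5224 0.2945 0.0822] F [-0.5 -1.3 -5. ] gap 0.6239558236517867 q6 -1.0032762986827184
```

```bash
python3 -m inch '[{"hand":0,"translation":[0,0,2],"twist":[0,0,0]},{"hand":0,"translation":[0,0,4],"twist":[0,0,0]},{"hand":0,"translation":[0,0,4],"twist":[0,0,0]}]'
python3 - <<'E'
from h import *
plan(.5234,.2944,.08,1.328)
T=cam('top');S=cam('scene');I=T['image'][235:335,140:310,::-1];J=S['image'][120:300,140:340,::-1]
cv2.imwrite('pics/b3.png',np.hstack([cv2.resize(J,(600,540)),cv2.resize(I,(200,118)) if 0 else cv2.resize(I[:,:63],(200,540))*0+cv2.copyMakeBorder(cv2.resize(I,(200,118)),0,422,0,0,cv2.BORDER_CONSTANT)]))
E
```

```text
time_s: 5.35
eef_pos: [0.5226, 0.2946, 0.079]
ee_rot: [0.0, 0.121, 0.993, -0.0]
force: [-0.9, -1.7, -3.1]
finger_gap: 0.625
grasp_force: 67.8
shift [-0.8  0.  -1. ] twist [-0.  0.  0.] t 5.35 yang 1.328 eef [0.5226 0.2946 0.079 ] F [-0.9 -1.7 -3.1] gap 0.6252064743585906 q6 -1.00328792853515
```

View pics/b3.png

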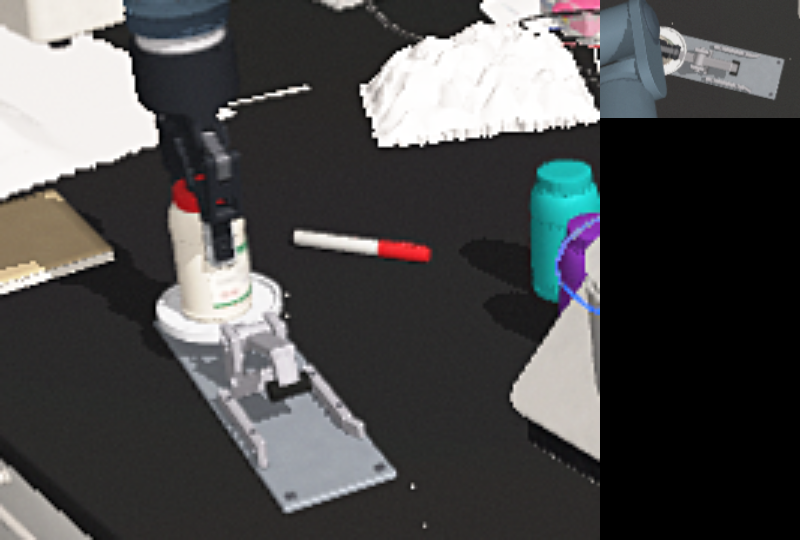

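The pan is down and the jaw at crop (290,385) is raised. The bottle sits on the pan, leaning only slightly.

```bash
python3 -m inch '[{"hand":0,"translation":[0,0,2],"twist":[0,0,0]},{"hand":0,"translation":[0,0,3],"twist":[0,0,0]},{"hand":0.66,"translation":[0,0,3],"twist":[0,0,0]},{"hand":0.7,"translation":[0,0,3],"twist":[0,0,0]},{"hand":0.8,"translation":[0,0,3],"twist":[0,0,0]},{"hand":1,"translation":[0,0,3],"twist":[0,0,0]},{"hand":1,"translation":[0,0,3],"twist":[0,0,0]},{"hand":1,"translation":[0,0,3],"twist":[0,0,0]},{"hand":1,"translation":[0,0,3],"twist":[0,0,0]}]'
python3 -c "
from h import *
plan(.47,-.1,.2,-.22)"
```

```text
time_s: 6.35
eef_pos: [0.5224, 0.2947, 0.0757]
ee_rot: [-0.0, 0.121, 0.993, 0.0]
force: [-0.2, -0.6, -1.2]
finger_gap: 1.002
grasp_force: 0.0
shift [ -44.  -395.8 -124.3] twist [ 0.    -0.     1.548] t 6.35 yang 1.328 eef [0.5224 0.2947 0.0757] F [-0.2 -0.6 -1.2] gap 1.002299252910255 q6 -1.003298103075228
```

```bash
python3 -m inch '[{"hand":1,"translation":[0,0,-30],"twist":[0,0,0]},{"hand":1,"translation":[0,0,-70],"twist":[0,0,0]},{"hand":1,"translation":[0,0,-110],"twist":[0,0,0]},{"hand":1,"translation":[0,0,-135],"twist":[0,0,0]},{"hand":1,"translation":[0,0,-135],"twist":[0,0,0]}]'
python3 - <<'E'
from h import *
x,y,h=.4731,-.2095,-1.79
gx,gy=x+.022*np.cos(h),y+.022*np.sin(h); print(gx,gy)
plan(gx,gy,.15,-.22)
E
```

```text
time_s: 6.85
eef_pos: [0.525, 0.2956, 0.2161]
ee_rot: [0.004, 0.121, 0.993, 0.002]
force: [0.3, -0.4, 0.6]
finger_gap: 1.004
grasp_force: 0.0
0.46831604674501 -0.23097356028361551
shift [ -71.  -525.1   64. ] twist [0.01  0.002 1.548] t 6.85 yang 1.328 eef [0.525  0.2956 0.2161] F [ 0.3 -0.4  0.6] gap 1.0036160559613865 q6 -1.003350406913434
```

```bash
python3 -m inch '[{"hand":1,"translation":[10,-48,0],"twist":[0,0,0.14]},{"hand":1,"translation":[20,-96,0],"twist":[0,0,0.28]},{"hand":1,"translation":[28,-144,0],"twist":[0,0,0.42]},{"hand":1,"translation":[30,-192,0],"twist":[0,0,0.56]},{"hand":1,"translation":[28,-240,0],"twist":[0,0,0.7]},{"hand":1,"translation":[20,-288,0],"twist":[0,0,0.84]},{"hand":1,"translation":[5,-335,0],"twist":[0,0,0.98]},{"hand":1,"translation":[-12,-382,0],"twist":[0,0,1.12]},{"hand":1,"translation":[-30,-428,0],"twist":[0,0,1.26]},{"hand":1,"translation":[-50,-474,10],"twist":[0,0,1.4]}]'
python3 -c "
from h import *
plan(.4683,-.231,.12,-.22)"
```

```text
time_s: 7.85
eef_pos: [0.4568, -0.1787, 0.201]
ee_rot: [0.001, 0.734, 0.679, 0.0]
force: [1.5, 0.2, 0.2]
finger_gap: 0.995
grasp_force: 0.0
shift [-51.2  15.4  81. ] twist [0.001 0.001 0.141] t 7.85 yang -0.079 eef [ 0.4568 -0.1787  0.201 ] F [1.5 0.2 0.2] gap 0.9952308139627798 q6 -0.5260842824690742
```

```bash
python3 -m inch '[{"hand":1,"translation":[-40,8,40],"twist":[0,0,0.1]},{"hand":1,"translation":[-46,12,78],"twist":[0,0,0.14]},{"hand":1,"translation":[-46,12,78],"twist":[0,0,0.14]},{"hand":1,"translation":[-46,12,78],"twist":[0,0,0.14]}]'
python3 - <<'E'
from h import *
plan(.4683,-.231,.022,-.22)
T=cam('top');S=cam('scene')
# head/window check from scene: window colour blob
I=T['image'][235:335,140:310,::-1];J=S['image'][270:410,290:430,::-1];K=S['image'][190:300,170:290,::-1]
cv2.imwrite('pics/c1.png',np.hstack([cv2.resize(J,(420,420)),cv2.copyMakeBorder(cv2.resize(K,(360,330)),0,90,0,0,cv2.BORDER_CONSTANT)]))
E
```

```text
time_s: 8.25
eef_pos: [0.4646, -0.2222, 0.1217]
ee_rot: [-0.002, 0.778, 0.628, -0.0]
force: [-0.6, 0.1, 0.2]
finger_gap: 0.999
grasp_force: 0.0
shift [-8.   5.8 99.7] twist [-0.003 -0.002  0.008] t 8.25 yang -0.212 eef [ 0.4646 -0.2222  0.1217] F [-0.6  0.1  0.2] gap 0.9992018868653514 q6 -0.45520619210279967
```

View pics/c1.png

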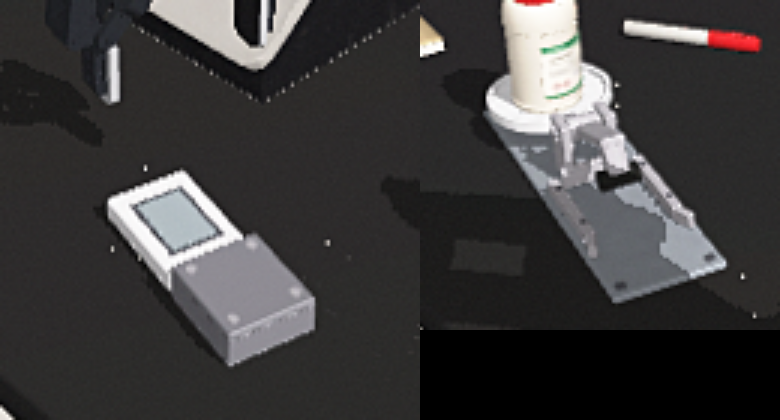

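The carrier head is untouched beside the dock, and the bottle stands on the pan with the arm open.

```bash
python3 -m inch '[{"hand":1,"translation":[-6,4,40],"twist":[0,0,0.008]},{"hand":1,"translation":[-6,4,75],"twist":[0,0,0.008]},{"hand":1,"translation":[-6,4,90],"twist":[0,0,0.008]},{"hand":1,"translation":[-6,4,90],"twist":[0,0,0.008]},{"hand":1,"translation":[-6,4,90],"twist":[0,0,0.008]}]'
python3 -c "
from h import *
plan(.4683,-.231,.003,-.22)"
```

```text
time_s: 8.85
eef_pos: [0.4694, -0.2303, 0.0349]
ee_rot: [0.002, 0.78, 0.626, 0.0]
force: [0.5, -0.3, 0.2]
finger_gap: 1.002
grasp_force: 0.0
shift [-0.9 -1.  31.9] twist [0.003 0.001 0.001] t 8.85 yang -0.219 eef [ 0.4694 -0.2303  0.0349] F [ 0.5 -0.3  0.2] gap 1.002001091462501 q6 -0.4540046959476885
```

```bash
python3 -m inch '[{"hand":1,"translation":[0,0,15],"twist":[0,0,0]},{"hand":0.8,"translation":[0,0,28],"twist":[0,0,0]},{"hand":0.75,"translation":[0,0,28],"twist":[0,0,0]},{"hand":0.75,"translation":[0,0,28],"twist":[0,0,0]},{"hand":0.75,"translation":[0,0,28],"twist":[0,0,0]}]' 50
python3 -c "
from h import *
plan(.4683,-.231,.003,-.22)"
```

```text
time_s: 9.35
eef_pos: [0.4684, -0.23, 0.0052]
ee_rot: [0.0, 0.78, 0.625, 0.0]
force: [0.0, -0.3, 0.3]
finger_gap: 0.757
grasp_force: 0.0
shift [-1.   0.1  2.2] twist [ 0.  0. -0.] t 9.35 yang -0.22 eef [ 0.4684 -0.23    0.0052] F [ 0.  -0.3  0.3] gap 0.7572882900224454 q6 -0.45389299031158126
```

```bash
python3 -m inch '[{"hand":0.75,"translation":[0,0,2.5],"twist":[0,0,0]},{"hand":0,"translation":[0,0,2.5],"twist":[0,0,0]},{"hand":0,"translation":[0,0,2.5],"twist":[0,0,0]},{"hand":0,"translation":[0,0,2.5],"twist":[0,0,0]},{"hand":0,"translation":[0,0,2.5],"twist":[0,0,0]},{"hand":0,"translation":[0,0,2.5],"twist":[0,0,0]}]' 50
python3 -c "
from h import *
plan(.4683,-.231,.003,-.22)"
```

```text
time_s: 9.95
eef_pos: [0.4685, -0.2301, 0.0029]
ee_rot: [0.0, 0.78, 0.625, 0.0]
force: [0.4, -0.4, 5.4]
finger_gap: 0.612
grasp_force: 53.0
shift [-0.9 -0.1 -0.1] twist [ 0.001  0.001 -0.   ] t 9.95 yang -0.22 eef [ 0.4685 -0.2301  0.0029] F [ 0.4 -0.4  5.4] gap 0.612251656782579 q6 -0.45387684785147464
```

```bash
python3 -m inch '[{"hand":0,"translation":[5,0,-1],"twist":[0,0,0]},{"hand":0,"translation":[20,0,-1],"twist":[0,0,0]},{"hand":0,"translation":[40,0,-1],"twist":[0,0,0]},{"hand":0,"translation":[60,0,-1],"twist":[0,0,0]},{"hand":0,"translation":[75,0,-1],"twist":[0,0,0]},{"hand":0,"translation":[75,0,-2],"twist":[0,0,0]},{"hand":0,"translation":[75,0,-15],"twist":[0,0,0]},{"hand":0,"translation":[75,0,-30],"twist":[0,0,0]},{"hand":0,"translation":[75,0,-50],"twist":[0,0,0]},{"hand":0,"translation":[75,0,-50],"twist":[0,0,0]}]' 
python3 - <<'E'
from h import *
plan(.4683,-.231,.003,-.22)
T=cam('top');S=cam('scene')
I=T['image'][255:325,330:460,::-1];J=S['image'][250:410,270:430,::-1]
cv2.imwrite('pics/c2.png',np.hstack([cv2.resize(J,(480,480)),cv2.copyMakeBorder(cv2.resize(I,(312,168)),0,312,0,0,cv2.BORDER_CONSTANT)]))
E
```

```text
time_s: 10.95
eef_pos: [0.4867, -0.1585, 0.0558]
ee_rot: [0.003, 0.781, 0.625, 0.001]
force: [-0.4, -1.1, -0.8]
finger_gap: 0.612
grasp_force: 52.9
shift [-74.6  -2.4  53. ] twist [ 0.006  0.002 -0.001] t 10.95 yang -0.221 eef [ 0.4867 -0.1585  0.0558] F [-0.4 -1.1 -0.8] gap 0.6123154605931659 q6 -0.31573301477517657
```

View pics/c2.png

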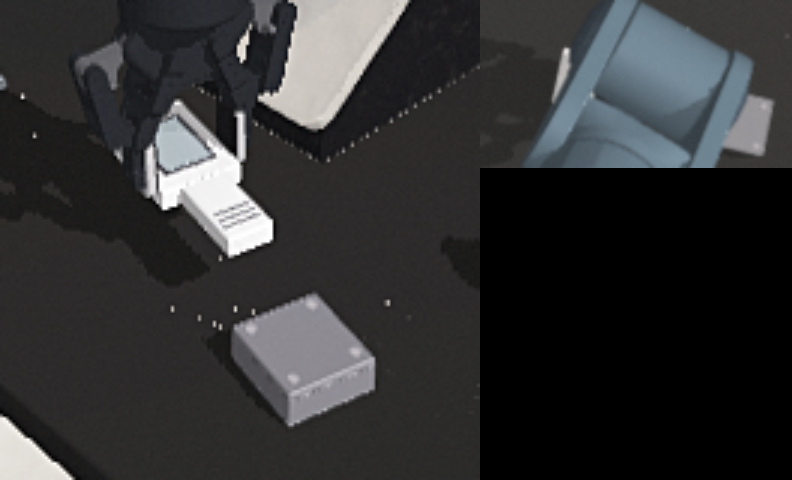

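The carrier is clear of the dock and level in the fingers, with its tongue at crop (225,215).

```bash
python3 -c "
from h import *
plan(.4614,.042,.018,-.24)"
```

```text
shift [189.4 -66.5  34.8] twist [0.001 0.001 0.019] t 11.05 yang -0.221 eef [ 0.4847 -0.1573  0.053 ] F [-0.5  0.2 -1.3] gap 0.6167841252580678 q6 -0.31566336133254036
```

```bash
python3 -m inch '[{"hand":0,"translation":[45,-16,0],"twist":[0,0,0.019]},{"hand":0,"translation":[90,-32,0],"twist":[0,0,0.019]},{"hand":0,"translation":[135,-48,0],"twist":[0,0,0.019]},{"hand":0,"translation":[170,-60,10],"twist":[0,0,0.019]},{"hand":0,"translation":[189,-67,30],"twist":[0,0,0.019]},{"hand":0,"translation":[189,-67,35],"twist":[0,0,0.019]},{"hand":0,"translation":[189,-67,35],"twist":[0,0,0.019]},{"hand":0,"translation":[189,-67,35],"twist":[0,0,0.019]}]' 
python3 - <<'E'
from h import *
plan(.4614,.042,.018,-.24)
T=cam('top');S=cam('scene')
I=T['image'][245:345,170:370,::-1];J=S['image'][190:340,180:340,::-1]
cv2.imwrite('pics/c3.png',np.hstack([cv2.resize(J,(480,450),interpolation=2),cv2.copyMakeBorder(cv2.resize(I,(320,160)),0,290,0,0,cv2.BORDER_CONSTANT)]))
E
```

```text
time_s: 11.85
eef_pos: [0.4609, 0.0414, 0.0176]
ee_rot: [0.0, 0.787, 0.617, 0.0]
force: [0.2, -0.5, -1.5]
finger_gap: 0.617
grasp_force: 52.9
shift [ 0.7  0.4 -0.4] twist [ 0.  0. -0.] t 11.85 yang -0.24 eef [0.4609 0.0414 0.0176] F [ 0.2 -0.5 -1.5] gap 0.6169202680400526 q6 0.08443779847592814
```

View pics/c3.png

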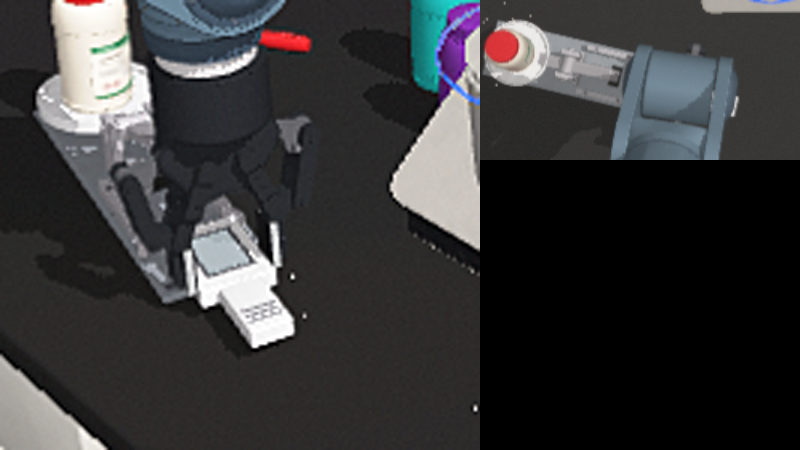

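The carrier hangs level over the apron, head towards the mouth at crop (235,250), and its axis lines up with the channel. Next I lower it and ease it into the flare, watching the forces.

```bash
python3 -m inch '[{"hand":0,"translation":[0,0,4],"twist":[0,0,0]},{"hand":0,"translation":[8,0,7],"twist":[0,0,0]},{"hand":0,"translation":[16,0,7],"twist":[0,0,0]},{"hand":0,"translation":[22,0,7],"twist":[0,0,0]},{"hand":0,"translation":[27,0,7],"twist":[0,0,0]},{"hand":0,"translation":[27,0,7],"twist":[0,0,0]}]' 
python3 -c "
from h import *
plan(.4737,.0925,.010,-.24)"
python3 -m inch '[{"hand":0,"translation":[4,0,0],"twist":[0,0,0]},{"hand":0,"translation":[8,0,0],"twist":[0,0,0]},{"hand":0,"translation":[8,0,0],"twist":[0,0,0]}]'
python3 -c "
from h import *
plan(.4737,.0925,.010,-.24)"
```

```text
time_s: 12.55
eef_pos: [0.467, 0.0694, 0.0105]
ee_rot: [0.0, 0.786, 0.618, 0.0]
force: [0.5, -0.1, -1.7]
finger_gap: 0.613
grasp_force: 52.9
shift [24.   1.1  0.5] twist [ 0.    -0.     0.002] t 12.55 yang -0.238 eef [0.467  0.0694 0.0105] F [ 0.5 -0.1 -1.7] gap 0.612721192433525 q6 0.14447661333258258
time_s: 12.85
eef_pos: [0.4688, 0.0768, 0.0105]
ee_rot: [0.0, 0.786, 0.618, 0.0]
force: [-0.0, 0.2, -1.9]
finger_gap: 0.613
grasp_force: 52.9
shift [16.4  1.1  0.5] twist [ 0.    -0.     0.001] t 12.85 yang -0.239 eef [0.4688 0.0768 0.0105] F [-0.   0.2 -1.9] gap 0.6134017608773467 q6 0.16160396963368132
```

```bash
python3 -m inch '[{"hand":0,"translation":[4,0.5,0],"twist":[0,0,0]},{"hand":0,"translation":[8,1,0],"twist":[0,0,0]},{"hand":0,"translation":[12,1,0],"twist":[0,0,0]},{"hand":0,"translation":[14,1,0.5],"twist":[0,0,0]},{"hand":0,"translation":[14,1,1],"twist":[0,0,0]}]'
python3 -c "
from h import *
plan(.4737,.0925,.010,-.24)"
```

```text
time_s: 13.35
eef_pos: [0.473, 0.0901, 0.0094]
ee_rot: [0.0, 0.786, 0.618, -0.0]
force: [0.4, -0.3, -1.8]
finger_gap: 0.615
grasp_force: 52.9
shift [ 2.5  0.1 -0.6] twist [0.    0.    0.002] t 13.35 yang -0.238 eef [0.473  0.0901 0.0094] F [ 0.4 -0.3 -1.8] gap 0.6147689527030904 q6 0.1907618138276047
```

```bash
python3 -m inch '[{"hand":0,"translation":[0,0,1],"twist":[0,0,0]},{"hand":0,"translation":[0,0,1.5],"twist":[0,0,0]},{"hand":0.7,"translation":[0,0,1.5],"twist":[0,0,0]},{"hand":0.8,"translation":[0,0,1.5],"twist":[0,0,0]},{"hand":0.8,"translation":[0,0,1],"twist":[0,0,0]},{"hand":0.8,"translation":[0,0,-10],"twist":[0,0,0]},{"hand":0.8,"translation":[0,0,-30],"twist":[0,0,0]},{"hand":0.8,"translation":[-20,0,-50],"twist":[0,0,0]},{"hand":0.8,"translation":[-59,0,-50],"twist":[0,0,0]},{"hand":0.8,"translation":[-59,0,-50],"twist":[0,0,0]}]'
python3 -m inch '[{"hand":0.8,"translation":[-40,0,-40],"twist":[0,0,0]},{"hand":0.8,"translation":[-80,0,-75],"twist":[0,0,0]},{"hand":0.8,"translation":[-110,0,-100],"twist":[0,0,0]},{"hand":0.8,"translation":[-110,0,-100],"twist":[0,0,0]}]'
python3 - <<'E'
from h import *
plan(.459,.0333,.01,-.24)
T=cam('top');S=cam('scene')
p=depth(T,[(u,v) for v in range(260,330) for u in range(250,345)]);k=(p[:,2]>.015)&(p[:,2]<.026);print(k.sum())
o=np.array([.5042,.2168]);a=np.array([np.cos(-1.811),np.sin(-1.811)]);n=np.array([-a[1],a[0]])
q=np.c_[(p[k,:2]-o)@a,(p[k,:2]-o)@n]*1000
for x in range(40,220,10):
    m=(q[:,0]>=x)&(q[:,0]<x+10)
    if m.sum()>2: print(x,m.sum(),q[m,1].min().round(),q[m,1].max().round())
I=T['image'][250:330,190:340,::-1];J=S['image'][190:310,180:340,::-1]
cv2.imwrite('pics/c4.png',np.vstack([cv2.resize(J,(400,300),interpolation=2),cv2.resize(I,(400,213),interpolation=2)]))
E
```

```text
time_s: 14.35
eef_pos: [0.4594, 0.03, 0.061]
ee_rot: [0.001, 0.787, 0.616, 0.001]
force: [-0.6, 0.1, 0.3]
finger_gap: 0.796
grasp_force: 0.0
time_s: 14.75
eef_pos: [0.4355, -0.0784, 0.165]
ee_rot: [0.005, 0.788, 0.616, 0.002]
force: [0.4, 0.3, 1.1]
finger_gap: 0.8
grasp_force: 0.0
shift [114.4  -5.8 154.7] twist [ 0.01   0.003 -0.004] t 14.75 yang -0.244 eef [ 0.4355 -0.0784  0.165 ] F [0.4 0.3 1.1] gap 0.800145848633837 q6 -0.19110101941366914
1074
40 3 28.0 33.0
50 13 27.0 34.0
60 17 -38.0 35.0
70 78 -38.0 34.0
80 109 -38.0 35.0
90 111 -37.0 32.0
100 113 -40.0 37.0
110 94 -38.0 25.0
120 95 -29.0 24.0
130 98 -29.0 24.0
140 78 -28.0 24.0
150 49 -18.0 12.0
160 55 -18.0 12.0
170 51 -18.0 12.0
180 46 -18.0 12.0
190 52 -18.0 12.0
200 12 -16.0 11.0
```

View pics/c4.png

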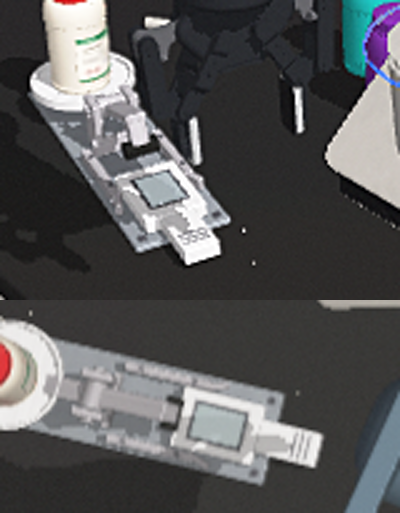

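The carrier's head lies straight in the channel mouth. Its tail is at clamp x of about 202 mm (top crop (318,450)), and the arm is open with the bottle on the pan.

```bash
python3 -m inch '[{"hand":0.8,"translation":[45,-2,30],"twist":[0,0,-0.004]},{"hand":0.8,"translation":[85,-5,65],"twist":[0,0,-0.004]},{"hand":0.8,"translation":[113,-6,95],"twist":[0,0,-0.004]},{"hand":0.8,"translation":[113,-6,115],"twist":[0,0,-0.004]},{"hand":0.8,"translation":[113,-6,120],"twist":[0,0,-0.004]},{"hand":0.8,"translation":[113,-6,120],"twist":[0,0,-0.004]}]'
python3 -c "
from h import *
plan(.459,.0323,.010,-.24)"
```

```text
time_s: 15.45
eef_pos: [0.4524, 0.0378, 0.0381]
ee_rot: [-0.001, 0.785, 0.62, -0.001]
force: [0.0, -0.8, 0.1]
finger_gap: 0.801
grasp_force: 0.0
shift [-3.8  7.8 28. ] twist [-0.004  0.     0.006] t 15.45 yang -0.234 eef [0.4524 0.0378 0.0381] F [ 0.  -0.8  0.1] gap 0.8008837721970506 q6 0.06638094053475298
```

```bash
python3 -m inch '[{"hand":0.8,"translation":[-4,8,0],"twist":[0,0,-0.006]},{"hand":0.8,"translation":[-4,8,10],"twist":[0,0,-0.006]},{"hand":0.8,"translation":[-4,8,20],"twist":[0,0,-0.006]},{"hand":0.8,"translation":[-4,8,27],"twist":[0,0,-0.006]},{"hand":0.8,"translation":[-4,8,27],"twist":[0,0,-0.006]},{"hand":0.8,"translation":[-4,8,27],"twist":[0,0,-0.006]}]'
python3 -c "
from h import *
plan(.459,.0323,.010,-.24)"
```

```text
time_s: 16.05
eef_pos: [0.4604, 0.0311, 0.0121]
ee_rot: [-0.0, 0.783, 0.622, -0.0]
force: [-0.8, -0.2, 0.2]
finger_gap: 0.802
grasp_force: 0.0
shift [ 0.9 -1.7  2.1] twist [-0.001  0.     0.011] t 16.05 yang -0.229 eef [0.4604 0.0311 0.0121] F [-0.8 -0.2  0.2] gap 0.8018520673760681 q6 0.05008311523783009
```

```bash
python3 -m inch '[{"hand":0.6,"translation":[1,-1.5,2],"twist":[0,0,0.011]},{"hand":0.5,"translation":[1,-1.5,2],"twist":[0,0,0.011]},{"hand":0,"translation":[1,-1.5,2],"twist":[0,0,0.011]},{"hand":0,"translation":[1,-1.5,2],"twist":[0,0,0.011]},{"hand":0,"translation":[1,-1.5,2],"twist":[0,0,0.011]},{"hand":0,"translation":[1,-1.5,2],"twist":[0,0,0.011]},{"hand":0,"translation":[1,-1.5,2],"twist":[0,0,0.011]}]' 40
python3 -c "
from h import *
plan(.459-.971*0+.238*.057,.0323+.971*.057,.010,-.24)"
```

```text
time_s: 16.75
eef_pos: [0.4595, 0.0324, 0.0106]
ee_rot: [-0.0, 0.787, 0.617, -0.0]
force: [-2.1, 0.2, 4.3]
finger_gap: 0.336
grasp_force: 42.5
shift [56.7 -0.5  0.6] twist [-0. -0.  0.] t 16.75 yang -0.24 eef [0.4595 0.0324 0.0106] F [-2.1  0.2  4.3] gap 0.3359142059424063 q6 0.06336353117723034
```

```bash
python3 -m inch '[{"hand":0,"translation":[6,0,-0.5],"twist":[0,0,0]},{"hand":0,"translation":[14,0,-0.5],"twist":[0,0,0]},{"hand":0,"translation":[22,0,-0.5],"twist":[0,0,0]},{"hand":0,"translation":[30,0,-0.5],"twist":[0,0,0]},{"hand":0,"translation":[38,0,-0.5],"twist":[0,0,0]},{"hand":0,"translation":[45,0,-0.5],"twist":[0,0,0]},{"hand":0,"translation":[50,0,-0.5],"twist":[0,0,0]},{"hand":0,"translation":[50,0,-0.5],"twist":[0,0,0]}]'
python3 -c "
from h import *
plan(.459+.238*.057,.0323+.971*.057,.010,-.24)"
```

```text
time_s: 17.55
eef_pos: [0.4714, 0.0818, 0.0109]
ee_rot: [-0.0, 0.786, 0.618, 0.0]
force: [-0.2, 1.0, 0.0]
finger_gap: 0.334
grasp_force: 42.1
shift [ 6.  -0.3  0.9] twist [-0.    -0.     0.001] t 17.55 yang -0.239 eef [0.4714 0.0818 0.0109] F [-0.2  1.   0. ] gap 0.3339324132691981 q6 0.17283664911321203
```

```bash
python3 -m inch '[{"hand":0,"translation":[2,0,0],"twist":[0,0,0]},{"hand":0,"translation":[4,0,0],"twist":[0,0,0]},{"hand":0,"translation":[4,0,0],"twist":[0,0,0]}]'
python3 -m inch '[{"hand":0,"translation":[2,0,0],"twist":[0,0,0]},{"hand":0,"translation":[3,0,0],"twist":[0,0,0]},{"hand":0,"translation":[3,0,0],"twist":[0,0,0]}]'
python3 -c "
from h import *
plan(.459+.238*.057,.0323+.971*.057,.010,-.24)"
```

```text
time_s: 17.85
eef_pos: [0.4723, 0.085, 0.0109]
ee_rot: [-0.0, 0.787, 0.617, 0.0]
force: [0.9, 1.5, -0.7]
finger_gap: 0.334
grasp_force: 42.0
time_s: 18.15
eef_pos: [0.473, 0.0879, 0.0109]
ee_rot: [-0.0, 0.787, 0.617, 0.0]
force: [0.4, 0.4, -1.5]
finger_gap: 0.338
grasp_force: 42.0
shift [-0.3 -0.4  0.9] twist [-0. -0. -0.] t 18.15 yang -0.24 eef [0.473  0.0879 0.0109] F [ 0.4  0.4 -1.5] gap 0.33816517853723 q6 0.18730790130349234
```

```bash
for i in 1; do python3 -m inch '[{"hand":0,"translation":[1,0,0.5],"twist":[0,0,0]},{"hand":0,"translation":[2,0,0.5],"twist":[0,0,0]},{"hand":0,"translation":[2,0,0.5],"twist":[0,0,0]}]'; done
python3 -m inch '[{"hand":0,"translation":[1,0,0],"twist":[0,0,0]},{"hand":0,"translation":[2,0,0],"twist":[0,0,0]},{"hand":0,"translation":[2,0,0],"twist":[0,0,0]}]'
python3 -m inch '[{"hand":0,"translation":[1,0,0],"twist":[0,0,0]},{"hand":0,"translation":[2,0,0],"twist":[0,0,0]},{"hand":0,"translation":[2,0,0],"twist":[0,0,0]}]'
```

```text
time_s: 18.45
eef_pos: [0.4731, 0.0879, 0.0108]
ee_rot: [0.001, 0.786, 0.618, -0.002]
force: [-5.9, -10.6, 6.7]
finger_gap: 0.333
grasp_force: 42.8
time_s: 18.75
eef_pos: [0.4731, 0.088, 0.0108]
ee_rot: [0.002, 0.786, 0.618, -0.004]
force: [-8.3, -20.7, 9.0]
finger_gap: 0.332
grasp_force: 43.1
time_s: 19.05
eef_pos: [0.4731, 0.0881, 0.0108]
ee_rot: [0.003, 0.785, 0.619, -0.006]
force: [-9.9, -31.4, 12.4]
finger_gap: 0.338
grasp_force: 43.4
```

Contact came where the stop was expected (grip at clamp x 132.6 mm). I'll relieve the push, release and check by range data.

```bash
python3 -m inch '[{"hand":0,"translation":[-3,0,-0.5],"twist":[0,0,0]},{"hand":0,"translation":[-5.5,0,-0.5],"twist":[0,0,0]},{"hand":0.4,"translation":[-5.5,0,-0.5],"twist":[0,0,0]},{"hand":0.6,"translation":[-5.5,0,-0.5],"twist":[0,0,0]},{"hand":0.7,"translation":[-5.5,0,-0.5],"twist":[0,0,0]},{"hand":0.7,"translation":[-5.5,0,-15],"twist":[0,0,0]},{"hand":0.7,"translation":[-10,0,-40],"twist":[0,0,0]},{"hand":0.7,"translation":[-40,0,-80],"twist":[0,0,0]},{"hand":0.7,"translation":[-80,0,-110],"twist":[0,0,0]},{"hand":0.7,"translation":[-120,0,-140],"twist":[0,0,0]}]'
python3 -m inch '[{"hand":1,"translation":[-45,0,-10],"twist":[0,0,0]},{"hand":1,"translation":[-60,0,-20],"twist":[0,0,0]},{"hand":1,"translation":[-60,0,-20],"twist":[0,0,0]}]'
python3 - <<'E'
from h import *
plan(.44,.2,.23,1.328)
T=cam('top');S=cam('scene')
p=depth(T,[(u,v) for v in range(260,330) for u in range(215,345)])
o=np.array([.5042,.2168]);a=np.array([np.cos(-1.811),np.sin(-1.811)]);n=np.array([-a[1],a[0]])
k=(p[:,2]>.015)&(p[:,2]<.026);q=np.c_[(p[k,:2]-o)@a,(p[k,:2]-o)@n]*1000
for x in range(70,220,5):
    m=(q[:,0]>=x)&(q[:,0]<x+5)
    if m.sum()>2: print(x,m.sum(),q[m,1].min().round(),q[m,1].max().round())
i=T['image'][250:300,160:230].astype(int);m=((i[...,0]>120)&(i[...,1]<80)).astype(np.uint8);nn,l,st,ce=cv2.connectedComponentsWithStats(m);k=1+np.argmax(st[1:,4]);print('cap',st[k],toplane(T,ce[k]+[160,250],.132))
E
```

```text
time_s: 20.05
eef_pos: [0.4457, -0.0235, 0.152]
ee_rot: [0.0, 0.786, 0.618, 0.0]
force: [0.8, -0.2, -0.2]
finger_gap: 0.699
grasp_force: 0.0
time_s: 20.35
eef_pos: [0.4325, -0.0831, 0.1723]
ee_rot: [0.002, 0.788, 0.616, 0.001]
force: [-0.6, 1.2, 0.3]
finger_gap: 0.998
grasp_force: 0.0
shift [276.5 -60.7 -58.2] twist [ 0.002  0.004 -1.571] t 20.35 yang -0.243 eef [ 0.4325 -0.0831  0.1723] F [-0.6  1.2  0.3] gap 0.9976054240935869 q6 -0.20519224839231967
70 31 -37.0 33.0
75 56 -39.0 35.0
80 57 -37.0 33.0
85 63 -39.0 34.0
90 39 -37.0 33.0
95 33 -38.0 34.0
100 34 -39.0 36.0
105 33 -41.0 37.0
110 25 -16.0 33.0
115 27 -17.0 12.0
120 24 -16.0 11.0
125 27 -17.0 12.0
130 23 -16.0 11.0
135 29 -17.0 12.0
140 24 -16.0 11.0
145 5 -10.0 12.0
cap [ 13  14  21  20 319] [[0.52209693 0.29156828 0.132     ]]
```

The range data put the carrier's tail at clamp x of about 146 mm, so the carrier is home; the cap is at (0.522, 0.292), so the bottle is still on the pan.

```bash
python3 -c "
from h import *
plan(.522,.294,.21,1.328)"
python3 -m inch '[{"hand":1,"translation":[30,-2,-30],"twist":[0,0,-0.145]},{"hand":1,"translation":[65,-1,-38],"twist":[0,0,-0.29]},{"hand":1,"translation":[105,-1,-38],"twist":[0,0,-0.435]},{"hand":1,"translation":[145,-1,-38],"twist":[0,0,-0.58]},{"hand":1,"translation":[185,-1,-38],"twist":[0,0,-0.725]},{"hand":1,"translation":[225,-1,-38],"twist":[0,0,-0.87]},{"hand":1,"translation":[265,-1,-38],"twist":[0,0,-1.015]},{"hand":1,"translation":[305,-1,-38],"twist":[0,0,-1.16]},{"hand":1,"translation":[345,-1,-38],"twist":[0,0,-1.305]},{"hand":1,"translation":[385,-3,-38],"twist":[0,0,-1.45]}]' 60
python3 -c "
from h import *
plan(.522,.294,.21,1.328)"
```

```text
shift [385.6  -1.5 -39.6] twist [ 0.    -0.    -1.568] t 20.45 yang -0.24 eef [ 0.4317 -0.0808  0.1703] F [-0.1  0.8  0.4] gap 1.0011113822620514 q6 -0.20452006733223055
time_s: 21.45
eef_pos: [0.519, 0.2968, 0.2068]
ee_rot: [-0.001, 0.175, 0.985, -0.0]
force: [1.7, -0.1, 0.1]
finger_gap: 1.003
grasp_force: 0.0
shift [-3.8 -1.6 -3.2] twist [-0.001 -0.002 -0.109] t 21.45 yang 1.219 eef [0.519  0.2968 0.2068] F [ 1.7 -0.1  0.1] gap 1.0033566461106074 q6 -0.8887919571432262
```

```bash
python3 -m inch '[{"hand":1,"translation":[-1,-1,0],"twist":[0,0,-0.109]},{"hand":1,"translation":[-1,-1,0],"twist":[0,0,-0.109]},{"hand":1,"translation":[-1,-1,0],"twist":[0,0,-0.109]}]'
python3 -c "
from h import *
plan(.522,.294,.08,1.328)"
```

```text
time_s: 21.75
eef_pos: [0.5197, 0.2929, 0.2072]
ee_rot: [-0.001, 0.126, 0.992, -0.0]
force: [-0.0, -0.3, -0.9]
finger_gap: 1.003
grasp_force: 0.0
shift [ -2.1   1.8 127.2] twist [-0.001 -0.002 -0.01 ] t 21.75 yang 1.318 eef [0.5197 0.2929 0.2072] F [-0.  -0.3 -0.9] gap 1.0029113954506599 q6 -0.9949392087622541
```

```bash
python3 -m inch '[{"hand":1,"translation":[-2,2,40],"twist":[0,0,-0.01]},{"hand":1,"translation":[-2,2,80],"twist":[0,0,-0.01]},{"hand":1,"translation":[-2,2,110],"twist":[0,0,-0.01]},{"hand":1,"translation":[-2,2,127],"twist":[0,0,-0.01]},{"hand":0.8,"translation":[-2,2,127],"twist":[0,0,-0.01]},{"hand":0,"translation":[-2,2,127],"twist":[0,0,-0.01]},{"hand":0,"translation":[-2,2,127],"twist":[0,0,-0.01]},{"hand":0,"translation":[-2,2,127],"twist":[0,0,-0.01]},{"hand":0,"translation":[-2,2,127],"twist":[0,0,-0.01]},{"hand":0,"translation":[-2,2,127],"twist":[0,0,-0.01]}]' 60
python3 -c "
from h import *
plan(.522,.294,.08,1.328)"
```

```text
time_s: 22.75
eef_pos: [0.5243, 0.2936, 0.0834]
ee_rot: [0.001, 0.121, 0.993, 0.0]
force: [-3.4, -4.5, 6.6]
finger_gap: 0.623
grasp_force: 63.3
shift [ 2.4 -0.2  3.4] twist [0.001 0.002 0.001] t 22.75 yang 1.329 eef [0.5243 0.2936 0.0834] F [-3.4 -4.5  6.6] gap 0.6227343145899555 q6 -1.0063663286750373
```

```bash
python3 -m inch '[{"hand":0,"translation":[0,0,-6],"twist":[0,0,0]},{"hand":0,"translation":[0,0,-12],"twist":[0,0,0]},{"hand":0,"translation":[0,0,-18],"twist":[0,0,0]},{"hand":0,"translation":[0,0,-25],"twist":[0,0,0]},{"hand":0,"translation":[0,0,-32],"twist":[0,0,0]},{"hand":0,"translation":[0,0,-42],"twist":[0,0,0]},{"hand":0,"translation":[0,0,-60],"twist":[0,0,0]},{"hand":0,"translation":[0,0,-85],"twist":[0,0,0]},{"hand":0,"translation":[0,0,-100],"twist":[0,0,0]},{"hand":0,"translation":[0,0,-100],"twist":[0,0,0]}]'
python3 -c "
from h import *
plan(.62,.17,.18,1.328)"
```

```text
time_s: 23.75
eef_pos: [0.5251, 0.2942, 0.1848]
ee_rot: [0.003, 0.121, 0.993, 0.001]
force: [0.7, 0.7, -6.8]
finger_gap: 0.621
grasp_force: 64.7
shift [-121.9  -97.9    5.1] twist [0.003 0.005 0.001] t 23.75 yang 1.329 eef [0.5251 0.2942 0.1848] F [ 0.7  0.7 -6.8] gap 0.6210061219118442 q6 -1.006530224673532
```

```bash
python3 -m inch '[{"hand":0,"translation":[-30,-24,0],"twist":[0,0,0]},{"hand":0,"translation":[-60,-48,0],"twist":[0,0,0]},{"hand":0,"translation":[-90,-72,0],"twist":[0,0,0]},{"hand":0,"translation":[-112,-90,0],"twist":[0,0,0]},{"hand":0,"translation":[-122,-98,10],"twist":[0,0,0]},{"hand":0,"translation":[-122,-98,45],"twist":[0,0,0]},{"hand":0,"translation":[-122,-98,80],"twist":[0,0,0]},{"hand":0,"translation":[-122,-98,105],"twist":[0,0,0]},{"hand":0,"translation":[-122,-98,115],"twist":[0,0,0]},{"hand":0,"translation":[-122,-98,115],"twist":[0,0,0]}]'
python3 -m inch '[{"hand":0,"translation":[0,0,1],"twist":[0,0,0]},{"hand":0,"translation":[0,0,1],"twist":[0,0,0]},{"hand":0,"translation":[0,0,1],"twist":[0,0,0]}]'
python3 -c "
from h import *
plan(.62,.17,.0534,1.328)"
```

```text
time_s: 24.75
eef_pos: [0.6161, 0.1694, 0.0636]
ee_rot: [-0.003, 0.12, 0.993, -0.0]
force: [0.5, 0.3, -6.0]
finger_gap: 0.624
grasp_force: 65.2
time_s: 25.05
eef_pos: [0.6195, 0.1694, 0.0673]
ee_rot: [0.001, 0.121, 0.993, 0.0]
force: [-0.7, -0.3, -5.6]
finger_gap: 0.622
grasp_force: 65.2
shift [-0.4  0.7 13.9] twist [0.001 0.003 0.001] t 25.05 yang 1.329 eef [0.6195 0.1694 0.0673] F [-0.7 -0.3 -5.6] gap 0.6223743732277621 q6 -1.2383772653206742
```

```bash
python3 -m inch '[{"hand":0,"translation":[0,0,6],"twist":[0,0,0]},{"hand":0,"translation":[0,0,11],"twist":[0,0,0]},{"hand":0,"translation":[0,0,13],"twist":[0,0,0]},{"hand":0,"translation":[0,0,13],"twist":[0,0,0]},{"hand":0,"translation":[0,0,13],"twist":[0,0,0]}]'
```

```text
time_s: 25.55
eef_pos: [0.619, 0.1692, 0.0542]
ee_rot: [0.0, 0.121, 0.993, -0.0]
force: [-3.5, -1.7, 5.0]
finger_gap: 0.625
grasp_force: 66.5
```

```bash
python3 -m inch '[{"hand":0.66,"translation":[0,0,-0.5],"twist":[0,0,0]},{"hand":0.7,"translation":[0,0,-0.5],"twist":[0,0,0]},{"hand":0.8,"translation":[0,0,-0.5],"twist":[0,0,0]},{"hand":1,"translation":[0,0,-0.5],"twist":[0,0,0]},{"hand":1,"translation":[0,0,-0.5],"twist":[0,0,0]},{"hand":1,"translation":[0,0,-0.5],"twist":[0,0,0]}]'
python3 -m inch '[{"hand":1,"translation":[0,0,-30],"twist":[0,0,0]},{"hand":1,"translation":[0,0,-70],"twist":[0,0,0]},{"hand":1,"translation":[0,0,-115],"twist":[0,0,0]},{"hand":1,"translation":[40,0,-140],"twist":[0,0,0]},{"hand":1,"translation":[80,0,-150],"twist":[0,0,0]},{"hand":1,"translation":[120,20,-150],"twist":[0,0,0]},{"hand":1,"translation":[160,40,-150],"twist":[0,0,0]},{"hand":1,"translation":[200,60,-150],"twist":[0,0,0]},{"hand":1,"translation":[220,80,-150],"twist":[0,0,0]},{"hand":1,"translation":[220,80,-150],"twist":[0,0,0]}]'
python3 -m inch '[{"hand":1,"translation":[0,45,0],"twist":[0,0,0]},{"hand":1,"translation":[0,90,0],"twist":[0,0,0]},{"hand":1,"translation":[0,135,0],"twist":[0,0,0]},{"hand":1,"translation":[0,180,0],"twist":[0,0,0]},{"hand":1,"translation":[0,180,0],"twist":[0,0,0]}]'
python3 - <<'E'
from h import *
plan(.62,.17,.0534,1.328)
T=cam('top')
p=depth(T,[(u,v) for v in range(250,330) for u in range(160,345)])
o=np.array([.5042,.2168]);a=np.array([np.cos(-1.811),np.sin(-1.811)]);n=np.array([-a[1],a[0]])
q=np.c_[(p[:,:2]-o)@a*1000,(p[:,:2]-o)@n*1000,p[:,2]*1000]
m=(q[:,2]>15)&(q[:,2]<26)&(abs(q[:,1])<14)&(q[:,0]>110)&(q[:,0]<220);print('tail x',np.percentile(q[m,0],[1,99]))
for x in range(-115,75,15):
    m=(abs(q[:,0]-x)<6)&(abs(q[:,1]+2)<5);print(x,m.sum(),np.median(q[m,2]).round(1) if m.any() else '')
i=T['image'].astype(int);r=((i[...,0]>120)&(i[...,1]<80)).astype(np.uint8);r[:190]=0;r[240:]=0;r[:,:215]=0;r[:,300:]=0
nn,l,st,ce=cv2.connectedComponentsWithStats(r);k=1+np.argmax(st[1:,4]);print('cap',st[k],toplane(T,ce[k],.104),depth(T,ce[k]))
save(T,'end.png')
b=cv2.imread('pics/top1.png');d=cv2.absdiff(b,cv2.imread('pics/end.png')).max(2)
for nm,(x0,x1,y0,y1) in dict(petri=(415,465,170,218),small=(445,485,220,260),marker=(155,212,195,230)).items(): print(nm,(d[y0:y1,x0:x1]>50).sum())
E
```

```text
time_s: 26.15
eef_pos: [0.6183, 0.1693, 0.0529]
ee_rot: [0.0, 0.121, 0.993, 0.0]
force: [0.0, 0.4, -0.1]
finger_gap: 1.002
grasp_force: 0.0
time_s: 27.15
eef_pos: [0.4218, 0.3016, 0.2031]
ee_rot: [-0.0, 0.118, 0.993, 0.0]
force: [0.6, -0.2, -0.0]
finger_gap: 1.0
grasp_force: 0.0
time_s: 27.65
eef_pos: [0.4681, 0.4774, 0.2015]
ee_rot: [-0.0, 0.119, 0.993, 0.0]
force: [-0.8, -0.6, -0.8]
finger_gap: 1.001
grasp_force: 0.0
shift [-220.6 -262.6  148. ] twist [ 0.    -0.     0.003] t 27.65 yang 1.331 eef [0.4681 0.4774 0.2015] F [-0.8 -0.6 -0.8] gap 1.0014946478716669 q6 -0.7056830622201303
tail x [110.3755713  145.31495485]
-115 23 50.8
-100 22 47.1
-85 24 43.5
-70 23 41.8
-55 23 38.8
-40 21 40.6
-25 21 42.6
-10 19 44.2
5 24 52.3
20 22 52.2
35 22 53.5
50 22 56.4
65 23 58.2
cap [234 223  20  17 268] [[0.6188758  0.16733749 0.104     ]] [[0.62069661 0.16804143 0.10249392]]
petri 0
small 0
marker 0
```

```bash
python3 -c "
from h import *
print(arm.finish_job())"
```

```text
the job is handed in; nothing more can be done
None
```

The job is handed in after about 28 s of robot time: the carrier is home against the stop (tail at clamp x 145 mm), the arm has closed onto its head (pan slope about 0.2 rad), the large bottle stands upright on the bench near (0.62, 0.17), and the small bottle, marker and petri dish are unmoved.

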